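# Build up a pivot stack on the inclined assembly jig

## Task

Build up the pivot on the spindle of the sloping jig: first the plain spacer tube, fully home on the jig's face, then the lipped bracket on top of it with the lips turned up and its forked end straddling the jig's small pin, then the flanged bushing, flange down, resting flat on the bracket between its lips. Let go of everything, and leave the other things on the bench where they are.

Things in the scene. Friction and masses are not known exactly. Their poses are not given: they have to be found in the camera images.
- jig_face: Jig's aluminium face, 120 x 100 mm, fixed on a grey stand (150 x 110 mm), sloping 25 degrees; its spindle stands square to it, so leans 25 degrees from vertical, roughly away from the robot. Origin: the spindle's foot on the face, 52 mm above the bench. z along the spindle to its tip, x up the slope, y level. The face spans x -52 to 68, y -50 to 50 mm.
- spindle_tip (a point): Tip of the spindle, a steel rod 12 mm in diameter standing 52 mm out of the jig's face along its z.
- pin_tip (a point): Tip of the jig's anti-turn pin: parallel to the spindle, 7 mm in diameter, 40 mm long, 38 mm up the slope from the spindle (face x = 38 mm, y = 0).
- spacer: Loose plain steel spacer tube standing on its end: 34 mm outside diameter, 22 mm high, bore 17 mm. Origin: centre of its underside, z along its axis. First on the spindle.
- spacer_center (a point): Centre of the spacer tube, 11 mm above its underside.
- bracket: Steel bracket, a shallow channel lying lips up: 90 mm long (x), 54 wide (y) over the lips, floor 4 thick, lips 4 thick along both long sides, 12 high over the underside, 46 clear between. A 16 mm hole in mid floor. At the +x end an open fork slot, 12 wide, from x = 25 to the end at 45 mm. Origin: the hole's centre at the underside; x towards the fork, z up. Second on the spindle.
- bracket_fork (a point): Point in the bracket's fork slot, at x = +38 mm from the hole's centre, mid floor thickness.
- bushing: Loose steel flanged bushing standing flange down: flange 38 mm in diameter and 8 mm high, above it a neck 28 mm in diameter up to 28 mm total height, bore 16 mm right through. Origin: centre of the flange's underside, z along its axis to the neck. Third on the spindle.
- short_ring: Loose plain steel ring, a left-over: 48 mm across, only 10 mm high, bore 26 mm, lying flat. Not part of the job. Origin: centre of its underside.
- screwdriver: Loose screwdriver lying on the bench, about 190 mm long. Not part of the job.
- wrench: Loose wrench lying on the bench, about 170 mm long. Not part of the job.
- mallet: Loose hammer lying on the bench, about 260 mm long. Not part of the job.
- blank: Loose flat steel blank, 80 x 54 x 6 mm, no hole. Not part of the job.
- oil_can: Small white jar with a black cap, 50 mm across, 75 mm high, standing. Not part of the job.
Not all that is in view belongs to the job. Leave any green or pink look-alike of the spacer alone.

How it is judged:
On the way, in this order (a step that is already met when the one before it is completed fails the run):
1. the spacer is fully home on the jig's face, on the spindle (x of spacer_center in the frame of jig_face between -0.005 and 0.005 m and y of spacer_center in the frame of jig_face between -0.005 and 0.005 m and z of spacer_center in the frame of jig_face between 0.008 and 0.014 m and angle between the z axis of spacer and the z axis of jig_face, either way round below 0.12 rad), for 0.2 s.
2. the bracket is on the spindle, flat on the spacer, its fork astride the pin (all of step 1 and x of bracket in the frame of jig_face between -0.005 and 0.005 m and y of bracket in the frame of jig_face between -0.005 and 0.005 m and z of bracket in the frame of jig_face between 0.019 and 0.025 m and angle between the z axis of bracket and the z axis of jig_face, either way round below 0.12 rad and x of bracket_fork in the frame of jig_face between 0.03 and 0.046 m and y of bracket_fork in the frame of jig_face between -0.005 and 0.005 m), for 0.2 s.
At the end, for the whole second after the job is handed in: On the spindle, at rest: spacer centre 11, bracket underside 22, bushing underside 26 mm from the jig face along the spindle (each within 3 mm), within 5 mm of its axis in x and y and square to it within 0.12 rad; the fork astride the pin, within 5 mm sideways and 8 mm lengthways (all of step 2 and x of bushing in the frame of jig_face between -0.005 and 0.005 m and y of bushing in the frame of jig_face between -0.005 and 0.005 m and z of bushing in the frame of jig_face between 0.023 and 0.029 m and angle between the z axis of bushing and the z axis of jig_face, either way round below 0.12 rad and linear speed of each of spacer, bracket, bushing below 0.02 m/s); the robot touches nothing.
It fails at once if something that is not part of the job is moved more than 3 cm (distance of any of short_ring, screwdriver, wrench, mallet, blank, oil_can from where it was at the start of the episode above 0.03 m).
It also fails if it takes over 72 s, if anything falls off the work surface, if the arm or the gripper's body presses on something with over 40 N, if the wrist force passes 120 N, or if a joint passes its speed limit or range.

## Robot

A 7-joint arm with a two-finger parallel gripper is mounted at the origin on the work surface. World frame = base frame: x ahead of the robot, y to its left, z up, the work surface at z = 0. Lengths are in m, angles in rad, forces in N, time in s.
With the tool pointing down it reaches from about 0.4 to 0.9 m from the base axis. Payload 5.5 kg.
Tool frame: the origin (TCP) lies at the centre of the arm's flange, where the gripper is bolted on; the fingertips stand 178 mm ahead of it and the grasp point (between the pads) lies 159 mm ahead of it; z points along the fingers, y is the line along which they close (so a half turn about z gives the same grasp; the last joint's range is limited). The gripper opens to 92 mm and grips with 3 to 60 N. Pads are 19 mm wide; open, the fingers measure 130 mm over their backs; the gripper's body (75 mm by 190 mm) begins 47 mm behind the grasp point.
Start: joints at [1.378, 0.501, -0.427, 1.55, 0.221, 1.138, -0.21], TCP at [0.286, -0.584, 0.405] pointing down, gripper open.
Joint ranges: [-2.88, 2.88], [-0.31, 2.03], [-1.54, 1.56], [0.2, 2.42], [-1.41, 4.55], [0.19, 2.02], [-2.57, 2.57]. Speed limits (rad/s): [2.57, 2.57, 3.14, 3.14, 3.14, 3.14, 3.14].

## Interface

Orientations are given as [roll, pitch, yaw] about the fixed x, y, z axes, in that order (R = Rz(yaw) Ry(pitch) Rx(roll)).
In Python, from plant import r, imaging, models gives the robot as it stands. The module is installed in compiled form; this text tells all that it offers.
- The arm moves only by the tool carry_out, never from a script. Its argument "deltas" is a list of rows, each a list of 6 numbers: the shift along the world's x, y, z in units of 0.5 m (1.0 is 0.5 m), then the turn, a rotation vector about the world's x, y, z in units of 180 degrees (1.0 is 180 degrees). A call has 1 to 20 rows; each row is the pose to reach, as a shift and turn from the pose commanded when the call began, turning the shorter way round; what a row does not reach only later rows make up. A row lasts 1/12 s, in which the tool goes at most 41.7 mm and 7.16 degrees, less where a joint would pass 70% of its speed; a pose out of reach is approached as far as the arm can. A call with a number of a shift or a turn outside -1 to 1 is refused whole. A call with a gripper value outside its range is refused whole. "hand" is the gripper command: -1 is fully open, 1 is shut, values between are in proportion, set as the call begins (left out, the last holds). The fingers move at their own pace and stop on an object; "force" is the grip in N (left out, the last holds). Time passes only in rows, so rows that repeat a pose let the fingers close. It gives the time, the measured TCP pose, the force, the opening and the grip force at its end, in the units of the state.
- r.state(): the state, without advancing time (a new reading comes with each control period).
- imaging.capture(name): name is "scene" or "top"; returns (picture, depth): 420x560x3 uint8, red, green, blue; 420x560 float32, m along the optical axis (not along the pixel's ray), 0 where there is no reading.
- imaging.get_calibration(name): a dict with "vertical_fov" (degrees; the focal length in pixels is half the picture's height over the tangent of half this angle, whatever the lens; pixels are square), "cx", "cy" (the principal point, pixels), "D" ([k1, k2, p1, p2, k3] as OpenCV has them; the pictures are not rectified), "world_from_camera" (4x4, takes a point from camera to world coordinates). Camera axes: x right, y up, looking along -z (the intrinsics and any distortion apply to the point x, -y, -z); pixel columns grow to the right and rows downward; lengths in m; the calibration is good to about 2 mm. A picture is of the moment at which its call begins. get_calibration takes no time and is no camera call.
- r.finish_job(): hands the job in; it is judged then, once.
Trained networks look in the newest picture that a camera, given by its name, has taken for a name from the list of things; names that differ only in an ending like _2 or _b are one class to them, and where a whole thing is asked for, a point or a joint stands for the part that bears it (a point fixed in the world has none). Each returns a list of dicts, best first, with "conf" (0 to 1); they miss things now and then, are a little off and sometimes report something else, mostly with a low value. They report only what shows in the picture. A call takes as long as a camera call. They do not tell look-alikes from the thing itself.
- models.recognise(camera, thing): "xyz" ([x, y, z] in m, in the coordinates of the camera as it stood for that picture, good to about 4 mm: the middle of the surface that is visible of it).
The state is a dict: "clock": time; "q": joint angles; "joint_velocities": joint speeds; "joint_torque": joint torques, N m; "ee_pos": TCP position; "eef_rot": TCP orientation; "contact_force": force on the tool from outside, world axes, zero at the start; "torque": the same for the moment, N m; "gripper_width": finger opening in m; "grip_force": force on a finger pad.
Only numpy, scipy, OpenCV 4.12 (cv2) and the standard library are available. Lean on these libraries where they do the work, as an engineer would, in place of code of your own. Each camera call takes 0.05 s, during which the arm holds its last target. There are 200 camera calls.

## Working session

There is one attempt and no reset: what is moved stays moved. The work goes in short steps, Python scripts to look and compute and a tool call to move; the robot and the scene stay as the last step left them, time stands still between calls to the robot, and variables do not carry over. Pictures are saved under pics/ and viewed, at most 10 in all, crops included, and the job is handed in when it is done.

Besides the shell and the picture viewer there is one more tool, called by a JSON object that holds its "name" and its "arguments". carry_out: Moves the arm, as the interface text tells. Shifts and turns lie within -1 to 1; 1 stands for 0.5 m of shift or 180 degrees of turn. Its arguments: {"type":"object","properties":{"deltas":{"type":"array"},"hand":{"type":"number"},"force":{"type":"number"}},"required":["deltas"]}

```bash
mkdir -p pics; cat > h.py <<'E'
import numpy as np, cv2
from plant import r, imaging, models
def cal(n):
    c=imaging.get_calibration(n); f=210/np.tan(np.radians(c["vertical_fov"])/2)
    return np.array([[f,0,c["cx"]],[0,f,c["cy"]],[0,0,1]]),np.array(c["D"],float),np.array(c["world_from_camera"])
def cloud(n,d):
    K,D,T=cal(n); h,w=d.shape
    u,v=np.meshgrid(np.arange(w),np.arange(h))
    p=cv2.undistortPoints(np.stack([u,v],-1).reshape(-1,1,2).astype(np.float32),K,D).reshape(h,w,2)
    P=np.stack([p[...,0]*d,-p[...,1]*d,-d,np.ones_like(d)],-1)@T.T
    return P[...,:3]
def pix(n,X):
    K,D,T=cal(n); c=np.linalg.inv(T)@np.append(X,1)
    return cv2.projectPoints(np.array([[c[0],-c[1],-c[2]]]),np.zeros(3),np.zeros(3),K,D)[0].ravel()
def world(n,x): return (cal(n)[2]@np.append(x,1))[:3]
E
cat > a.py <<'E'
from h import *
np.set_printoptions(precision=4,suppress=True)
for n in("scene","top"):
    im,d=imaging.capture(n); cv2.imwrite(f"pics/{n}0.png",im[...,::-1]); np.savez(f"{n}0.npz",im=im,d=d)
    K,D,T=cal(n); print(n,K[0,0],K[0,2],K[1,2],D,T[:3,3],-T[:3,2],d.min(),d.max())
    for t in("jig_face","spindle_tip","pin_tip","spacer","bracket","bracket_fork","bushing","short_ring","blank","oil_can","screwdriver","wrench","mallet"):
        for o in models.recognise(n,t)[:3]:
            X=world(n,o["xyz"]); print(t,round(o["conf"],2),X,pix(n,X).round())
print(r.state())
E
python3 a.py
```

```text
scene 390.9293830876621 279.1947258773441 207.91152892808776 [0.006 0.    0.    0.    0.   ] [1.2006 0.1131 0.7867] [-0.6369 -0.1125 -0.7627] 0.0 3.1519623
jig_face 0.84 [0.572  0.0232 0.0592] [288. 202.]
jig_face 0.34 [0.5743 0.3417 0.0204] [416. 228.]
spindle_tip 0.59 [0.5698 0.0317 0.0564] [291. 203.]
pin_tip 0.98 [0.5752 0.025  0.0555] [288. 204.]
spacer 0.74 [0.5744 0.3423 0.0195] [416. 229.]
spacer 0.65 [0.6374 0.2752 0.0197] [389. 246.]
spacer 0.6 [0.4974 0.3093 0.0188] [401. 204.]
bracket 0.64 [ 0.5662 -0.2896  0.0036] [172. 201.]
bracket_fork 0.7 [ 0.5677 -0.2877 -0.0009] [173. 203.]
bushing 0.57 [0.4766 0.2211 0.0176] [367. 194.]
short_ring 0.57 [ 0.4316 -0.2251  0.0076] [209. 168.]
blank 0.95 [ 0.7359 -0.268   0.0068] [157. 254.]
blank 0.44 [0.5725 0.0241 0.0572] [288. 203.]
oil_can 0.79 [0.7901 0.0726 0.0733] [296. 279.]
oil_can 0.39 [ 0.4357 -0.2214  0.0116] [210. 168.]
screwdriver 0.85 [0.7365 0.2347 0.0216] [371. 280.]
wrench 0.58 [0.4231 0.4128 0.0053] [438. 191.]
mallet 0.75 [0.7368 0.2376 0.0224] [372. 280.]
mallet 0.72 [ 0.4413 -0.4351  0.0178] [137. 160.]
top 537.
[... 796 characters left out ...]
085] [397. 222.]
screwdriver 0.87 [0.7251 0.2332 0.0272] [198. 163.]
wrench 0.96 [0.4123 0.4037 0.0013] [132. 281.]
mallet 0.77 [ 0.4271 -0.4347  0.0223] [454. 276.]
{'clock': 1.4, 'q': array([ 1.3782,  0.5009, -0.427 ,  1.5504,  0.2208,  1.1383, -0.2103]), 'joint_velocities': array([ 0.0015,  0.0003, -0.0001,  0.0011, -0.0011,  0.0008, -0.    ]), 'joint_torque': array([ -0.    , -56.6449,  -5.8105, -27.9506,  -0.0665,   0.0208,
         0.0001]), 'ee_pos': array([ 0.2861, -0.5836,  0.4047]), 'eef_rot': array([ 3.1415, -0.0001,  0.4558]), 'contact_force': array([ 0.6315, -0.0518, -0.8401]), 'torque': array([ 0.0016,  0.026 , -0.0323]), 'grip_force': 0.0, 'gripper_width': 0.09163787074581445}
```

View pics/scene0.png

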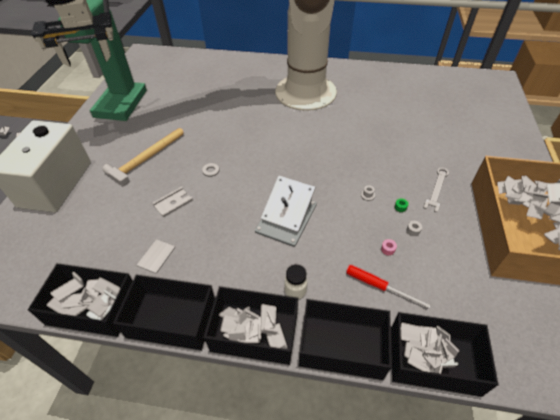

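View pics/top0.png

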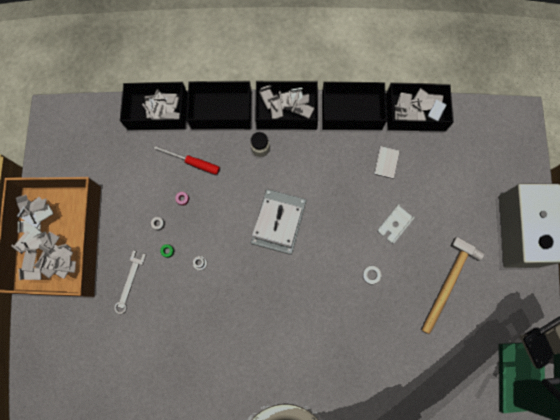

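```bash
cat > b.py <<'E'
from h import *
np.set_printoptions(precision=4,suppress=True)
S=np.load("scene0.npz"); Tp=np.load("top0.npz")
def crop(im,u,v,w=35,h=37.5,s=200): 
    return cv2.resize(im[int(v-w):int(v+w),int(u-w):int(u+w)],(266,298),interpolation=cv2.INTER_CUBIC)
row=lambda im,L:np.hstack([crop(im,*p) for p in L])
out=np.vstack([row(S["im"],[(287,205,35),(172,201,24),(392,210,45)]),row(Tp["im"],[(277,221,35),(397,223,24),(178,243,45)])])
cv2.imwrite("pics/c1.png",out[...,::-1])
for n,F in(("scene",S),("top",Tp)):
    C=cloud(n,F["d"]); 
    b=(np.abs(C[...,2])<.03)&(C[...,0]>.4)&(C[...,0]<.8)&(abs(C[...,1])<.25); print(n,"bench z",np.median(C[b][:,2]),C[b][:,2].std())
    m=(abs(C[...,0]-.57)<.09)&(abs(C[...,1]-.024)<.08)&(C[...,2]>.02)
    P=C[m]; best=None; rng=np.random.default_rng(0)
    for _ in range(800):
        a=P[rng.choice(len(P),3)]; nn=np.cross(a[1]-a[0],a[2]-a[0]); l=np.linalg.norm(nn)
        if l<1e-5: continue
        nn/=l; nn*=np.sign(nn[2]); 
        if nn[2]<.8 or nn[2]>.97: continue
        k=abs((P-a[0])@nn)<.0025
        if best is None or k.sum()>best.sum(): best=k
    Q=P[best]; c=Q.mean(0); nn=np.linalg.svd(Q-c)[2][2]; nn*=np.sign(nn[2])
    # rect of face
    up=np.array([0,0,1])-nn*nn[2]; up/=np.linalg.norm(up); y=np.cross(nn,up)
    ab=np.stack([(Q-c)@up,(Q-c)@y],1).astype(np.float32); R=cv2.minAreaRect(ab)
    print("n",nn,np.degrees(np.arccos(nn[2])),"yaw n",np.degrees(np.arctan2(nn[1],nn[0])),"c",c,len(Q),"rect",R)
    cen=c+R[0][0]*up+R[0][1]*y; print("face centre",cen,"spindle foot",cen-.008*up)
    H=(P-c)@nn; k=H>.012; 
    for q,hh in zip(P[k],H[k]): print(q,round(hh,3),((q-cen)@up+.008).round(4),((q-cen)@y).round(4))
E
python3 b.py
```

```text
scene bench z 0.00013074983793320838 0.0045971842060054755
n [ 0.4086 -0.1087  0.9062] 25.015335471533938 yaw n -14.900861687750126 c [0.5688 0.0235 0.0545] 1556 rect ((0.0020370259881019592, 0.000950496643781662), (0.12042088806629181, 0.1005004495382309), 0.1352151334285736)
face centre [0.5668 0.0231 0.0554] spindle foot [0.5738 0.0212 0.052 ]
[0.5529 0.0237 0.1013] 0.036 0.0397 0.003
[0.5544 0.0263 0.1032] 0.038 0.0399 0.0001
[0.5555 0.0241 0.1006] 0.036 0.0372 0.0019
[0.5579 0.0268 0.1035] 0.04 0.037 -0.0013
[0.5524 0.0285 0.098 ] 0.032 0.0399 -0.0016
[0.5568 0.0243 0.0985] 0.035 0.0352 0.0014
[0.5567 0.0267 0.0987] 0.035 0.036 -0.0009
[0.555  0.0289 0.0973] 0.032 0.0374 -0.0026
[0.5537 0.0263 0.092 ] 0.027 0.0357 0.0002
[0.5543 0.0289 0.093 ] 0.028 0.0362 -0.0024
[0.5471 0.0304 0.0857] 0.019 0.0398 -0.002
[0.5497 0.0258 0.0842] 0.019 0.0358 0.0017
[0.5524 0.0287 0.0874] 0.023 0.0355 -0.0017
[0.5509 0.0309 0.0862] 0.021 0.0368 -0.0035
[0.5493 0.0283 0.0805] 0.015 0.0352 -0.0006
[0.547  0.0305 0.0785] 0.012 0.0368 -0.0021
[0.5896 0.0148 0.1003] 0.051 0.0051 0.0022
[0.5914 0.0102 
[... 5192 characters left out ...]
37 0.0526 -0.0003
[0.5518 0.0244 0.1061] 0.04 0.054 0.0022
[0.5514 0.0296 0.0941] 0.029 0.0507 -0.0026
[0.5502 0.0269 0.1012] 0.035 0.054 0.0003
[0.5514 0.0247 0.0942] 0.029 0.0495 0.0021
[0.5491 0.0296 0.093 ] 0.027 0.0522 -0.002
[0.548  0.027  0.0996] 0.032 0.0552 0.0008
[0.5488 0.0246 0.0948] 0.029 0.052 0.0029
[0.5477 0.0297 0.0867] 0.02 0.0508 -0.0017
[0.5467 0.0271 0.0927] 0.026 0.0536 0.001
[0.5468 0.0247 0.0918] 0.025 0.0525 0.0033
[0.546  0.0298 0.0819] 0.015 0.0504 -0.0014
[0.545  0.0272 0.0877] 0.02 0.053 0.0014
[0.5455 0.0248 0.0848] 0.018 0.0508 0.0036
[0.5436 0.0273 0.0813] 0.014 0.0516 0.0017
[0.5412 0.0273 0.0806] 0.012 0.0534 0.0023
[0.5385 0.0273 0.082 ] 0.013 0.0563 0.0031
```

View pics/c1.png

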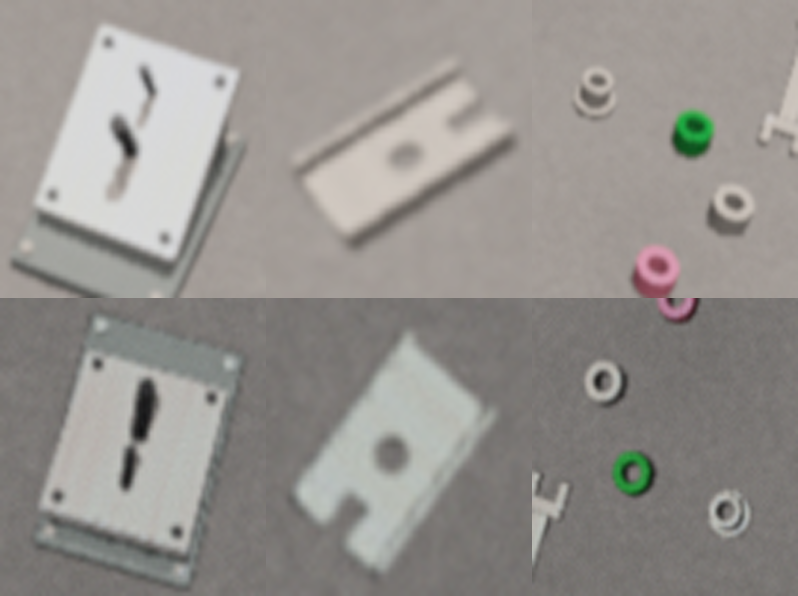

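The crops show the jig with its pin towards the robot (nearer the arm than the spindle). The bracket lies lips up with its fork towards −x,+y (top 397,223). 

Things that could pass for the spacer:
- Steel tube at scene (415,228) / top (157,224).
- Pink one at scene (389,246).
- Green one at scene (401,204).
- Bushing at scene (369,193).
- Short ring at scene (210,169).

I choose the plain steel tube, and the crop confirms it.

```bash
cat > m.py <<'E'
from h import *
np.set_printoptions(precision=4,suppress=True)
def avg(n,k):
    D=np.stack([imaging.capture(n)[1] for _ in range(k)]); D[D==0]=np.nan
    return np.nan_to_num(np.nanmedian(D,0))
def near(C,c,rad): return C[(np.hypot(C[...,0]-c[0],C[...,1]-c[1])<rad)]
def ring(C,c,h,ro):
    for _ in range(6):
        P=near(C,c,.006+ro); P=P[abs(P[:,2]-h)<.004]; 
        if len(P)<5: return c,0,0
        (c0,c1),rr=cv2.minEnclosingCircle(P[:,:2].astype(np.float32)); c=P[:,:2].mean(0)
    return c,np.array([c0,c1]),rr,np.median(P[:,2]),len(P)
if __name__=="__main__":
    for n in("scene","top"):
        C=cloud(n,avg(n,6)); np.save(f"{n}C.npy",C)
        print(n,"noise bench",C[(abs(C[...,0]-.45)<.05)&(abs(C[...,1]-.05)<.08)][:,2].std())
        print("spacer",ring(C,(.567,.338),.022,.017)); print("bushing neck",ring(C,(.476,.222),.028,.014))
        P=near(C,(.57,-.289),.06); P=P[(P[:,2]>.002)&(P[:,2]<.02)]
        R=cv2.minAreaRect(P[:,:2].astype(np.float32)); print("bracket",R,P[:,:2].mean(0),"z",np.percentile(P[:,2],[10,50,90,97]))
        L=P[P[:,2]>.0085]; print(" lips",cv2.minAreaRect(L[:,:2].astype(np.float32)),len(L))
        H=near(C,(.57,-.289),.015); H=H[H[:,2]<.002]; print(" hole",H[:,:2].mean(0) if len(H) else 0,len(H))
E
python3 m.py
```

```text
scene noise bench 0.000686876172442288
spacer (array([0.5674, 0.3385]), array([0.5656, 0.339 ]), 0.01711365208029747, np.float64(0.02225945381494976), 103)
bushing neck (array([0.465 , 0.2249]), array([0.4638, 0.2249]), 0.013984647579491138, np.float64(0.027453916539395495), 58)
bracket ((0.5680350065231323, -0.2861664295196533), (0.05549285188317299, 0.09026212990283966), 49.30832290649414) [ 0.5686 -0.2889] z [0.0029 0.0042 0.0115 0.0123]
 lips ((0.568151593208313, -0.2862362861633301), (0.055263929069042206, 0.08884304761886597), 50.696746826171875) 130
 hole [ 0.5648 -0.2879] 18
top noise bench 0.004049231871160177
spacer (array([0.5653, 0.3376]), array([0.5658, 0.3378]), 0.016940023750066757, np.float64(0.021918292339869305), 98)
bushing neck (array([0.4639, 0.2241]), array([0.4643, 0.2243]), 0.013916634023189545, np.float64(0.02847349648573072), 66)
bracket ((0.566338300704956, -0.29279327392578125), (0.10727836191654205, 0.10973228514194489), 87.03787994384766) [ 0.5678 -0.289 ] z [0.0026 0.0043 0.0114 0.0134]
 lips ((0.567173421382904, -0.28682929277420044), (0.05513378605246544, 0.08909475803375244), 50.103153228759766) 107
 hole [ 0.5692 -0.288 ] 38
```

{"name": "carry_out", "arguments": {"deltas": [[0.528,0.968,-0.09,0,0,-0.2284],[0.528,0.968,-0.09,0,0,-0.2284],[0.528,0.968,-0.09,0,0,-0.2284],[0.528,0.968,-0.09,0,0,-0.2284],[0.528,0.968,-0.09,0,0,-0.2284],[0.528,0.968,-0.09,0,0,-0.2284],[0.528,0.968,-0.09,0,0,-0.2284],[0.528,0.968,-0.09,0,0,-0.2284],[0.528,0.968,-0.09,0,0,-0.2284],[0.528,0.968,-0.09,0,0,-0.2284],[0.528,0.968,-0.09,0,0,-0.2284],[0.528,0.968,-0.09,0,0,-0.2284],[0.528,0.968,-0.09,0,0,-0.2284],[0.528,0.968,-0.09,0,0,-0.2284],[0.528,0.968,-0.09,0,0,-0.2284],[0.528,0.968,-0.09,0,0,-0.2284]], "hand": -0.3, "force": 30}}

```text
clock: 3.33
ee_pos: [0.5504, -0.0985, 0.3596]
eef_rot: [-3.142, 0.0, -0.259]
contact_force: [-0.3, -0.2, 0.5]
gripper_width: 0.0593
grip_force: 0.0
```

```bash
cat > g.py <<'E'
# usage: g.py mode ... ; prints delta from measured pose to a target pose
from h import *
import sys
from scipy.spatial.transform import Rotation as Ro
np.set_printoptions(precision=4,suppress=True)
foot=np.array([.5738,.0212,.052]); a=np.radians(25); yw=np.radians(-15)
n=np.array([np.sin(a)*np.cos(yw),np.sin(a)*np.sin(yw),np.cos(a)])
up=np.array([-np.cos(a)*np.cos(yw),-np.cos(a)*np.sin(yw),np.sin(a)]); fy=np.cross(n,up)
Rp=Ro.from_matrix(np.stack([-up,fy,-n],1))
def flat(deg): return Ro.from_euler('xyz',[180,0,deg],degrees=True)
def delta(p,R,s=None):
    s=s or r.state(); R0=Ro.from_euler('xyz',s["eef_rot"])
    return np.round(np.r_[(np.array(p)-s["ee_pos"])/.5,(R*R0.inv()).as_rotvec()/np.pi],4)
def infr(s):  # fingertip centre in face frame
    R0=Ro.from_euler('xyz',s["eef_rot"]); t=s["ee_pos"]+R0.apply([0,0,.178])-foot
    return np.array([t@up,t@fy,t@n])*1000
if __name__=="__main__":
    s=r.state(); m=sys.argv[1]; v=list(map(float,sys.argv[2:]))
    print(s["clock"],s["ee_pos"],s["eef_rot"],"F",s["contact_force"],"w",s["gripper_width"],s["grip_force"],"q",s["q"])
    print("tips in face frame mm",infr(s))
    if m=="flat": print(delta(v[:3],flat(v[3]),s))           # tcp xyz yaw
    if m=="jig": print(delta(foot+(v[0]*up+v[1]*fy+(v[2]+178)*n*1)/1 if 0 else foot+(v[0]*up+v[1]*fy+(v[2]+178)*n)/1000,Rp,s)) # tip x y z mm in face frame
E
sed -i 's/foot+(v\[0\]\*up+v\[1\]\*fy+(v\[2\]+178)\*n\*1)\/1 if 0 else //' g.py
python3 g.py flat .5657 .3384 .25 -15
python3 - <<'E'
from g import *
for c in("scene","top"):
    C=np.load(c+"C.npy").reshape(-1,3); Q=C-foot; X=np.stack([Q@up,Q@fy,Q@n],1)*1000
    for nm,cx,h,rr in(("spindle",0,52,9),("pin",38,40,7)):
        k=(np.hypot(X[:,0]-cx,X[:,1])<rr)&(abs(X[:,2]-h)<3); print(c,nm,X[k].mean(0),k.sum())
    k=(abs(X[:,2])<5)&(abs(X[:,0]-5)<45)&(abs(X[:,1])<45); print(" face z",np.median(X[k][:,2]), np.polyfit(X[k][:,0],X[k][:,2],1))
E
```

```text
3.3333 [ 0.5504 -0.0985  0.3596] [-3.1416  0.0002 -0.2589] F [-0.3056 -0.2169  0.5121] w 0.059277429501947775 0.0 q [ 0.5261  0.3998 -0.4954  1.8243  0.2256  0.9736 -1.8938]
tips in face frame mm [ 47.2132 121.68   121.0157]
[ 0.0306  0.8738 -0.2193 -0.     -0.0001 -0.0009]
scene spindle [-0.0975  0.0079 51.2494] 19
scene pin [37.2138 -0.1741 39.4829] 5
 face z -0.12932444513707053 [ 0.0014 -0.1394]
top spindle [ 0.4503  0.7144 51.7392] 15
top pin [39.0434  1.0739 39.6707] 5
 face z 0.26612495595047 [0.0001 0.2052]
```

```bash
sed -i 's/^Rp=/foot=foot+.0002*up+.00035*fy\nRp=/' g.py; python3 g.py flat .5657 .3384 .25 -15|tail -1
```

```text
[ 0.0306  0.8738 -0.2193 -0.     -0.0001 -0.0009]
```

{"name": "carry_out", "arguments": {"deltas": [[0.0306,0.874,-0.2193,0,0,-0.001],[0.0306,0.874,-0.2193,0,0,-0.001],[0.0306,0.874,-0.2193,0,0,-0.001],[0.0306,0.874,-0.2193,0,0,-0.001],[0.0306,0.874,-0.2193,0,0,-0.001],[0.0306,0.874,-0.2193,0,0,-0.001],[0.0306,0.874,-0.2193,0,0,-0.001],[0.0306,0.874,-0.2193,0,0,-0.001],[0.0306,0.874,-0.2193,0,0,-0.001],[0.0306,0.874,-0.2193,0,0,-0.001],[0.0306,0.874,-0.2193,0,0,-0.001],[0.0306,0.874,-0.2193,0,0,-0.001],[0.0306,0.874,-0.2193,0,0,-0.001],[0.0306,0.874,-0.2193,0,0,-0.001],[0.0306,0.874,-0.2193,0,0,-0.001],[0.0306,0.874,-0.2193,0,0,-0.001]]}}

```text
clock: 4.67
ee_pos: [0.567, 0.3342, 0.2505]
eef_rot: [3.141, -0.001, -0.269]
contact_force: [0.5, 0.2, 0.2]
gripper_width: 0.0594
grip_force: 0.0
```

```bash
python3 g.py flat .5657 .3384 .182 -15
```

```text
4.6667 [0.567  0.3342 0.2505] [ 3.1408 -0.001  -0.2694] F [0.4914 0.1851 0.2083] w 0.05938228744711424 0.0 q [-0.4083  0.6626 -0.2329  1.6417  0.1903  0.8595 -2.5584]
tips in face frame mm [  87.6968 -300.7654  -18.4123]
[-0.0025  0.0084 -0.1369  0.0003  0.0002  0.0024]
```

{"name": "carry_out", "arguments": {"deltas": [[0,0,0.04,0,0,0.3],[0,0,0.04,0,0,0.5],[0,0,0.04,0,0,0.6],[0,0,0.04,0,0,0.7],[0,0,0.04,0,0,0.75],[0,0,0.04,0,0,0.75],[0,0,0.04,0,0,0.75],[0,0,0.04,0,0,0.75],[0,0,0.04,0,0,0.75],[0,0,0.04,0,0,0.75],[0,0,0.04,0,0,0.75],[0,0,0.04,0,0,0.75],[0,0,0.04,0,0,0.75],[0,0,0.04,0,0,0.75],[0,0,0.04,0,0,0.75],[0,0,0.04,0,0,0.75],[0,0,0.04,0,0,0.75],[0,0,0.04,0,0,0.75],[0,0,0.04,0,0,0.75],[0,0,0.04,0,0,0.75]]}}

```text
clock: 6.33
ee_pos: [0.5668, 0.3347, 0.2702]
eef_rot: [-3.142, 0.001, 2.091]
contact_force: [-1.6, -0.8, 0.2]
gripper_width: 0.0599
grip_force: 0.0
```

```bash
sed -i 's/np.stack(\[-up,fy,-n\],1)/np.stack([up,-fy,-n],1)/' g.py; python3 g.py flat .5657 .3384 .2 165
```

```text
6.3333 [0.5668 0.3347 0.2702] [-3.1415  0.0006  2.0912] F [-1.5526 -0.7969  0.1789] w 0.059881022713384524 0.0 q [-0.0498  0.7667 -0.7767  1.6195  0.6109  1.0134 -0.5002]
tips in face frame mm [  96.4176 -301.2622   -0.7473]
[-0.0021  0.0074 -0.1403  0.0001  0.0001  0.251 ]
```

{"name": "carry_out", "arguments": {"deltas": [[-0.002,0.0075,-0.1,0,0,0.251],[-0.002,0.0075,-0.1,0,0,0.251],[-0.002,0.0075,-0.1,0,0,0.251],[-0.002,0.0075,-0.1,0,0,0.251],[-0.002,0.0075,-0.1,0,0,0.251],[-0.002,0.0075,-0.1,0,0,0.251],[-0.002,0.0075,-0.1,0,0,0.251],[-0.002,0.0075,-0.14,0,0,0.251],[-0.002,0.0075,-0.14,0,0,0.251],[-0.002,0.0075,-0.14,0,0,0.251],[-0.002,0.0075,-0.14,0,0,0.251]]}}

```text
clock: 7.25
ee_pos: [0.5649, 0.3404, 0.2005]
eef_rot: [-3.141, 0.0, 2.877]
contact_force: [0.8, 0.9, -0.2]
gripper_width: 0.0595
grip_force: 0.0
```

```bash
python3 g.py flat .5657 .3384 .181 165
```

```text
7.25 [0.5649 0.3404 0.2005] [-3.1413  0.0001  2.8771] F [ 0.7706  0.929  -0.2139] w 0.05951870567880217 0.0 q [-0.0054  0.9213 -0.8728  1.6359  0.8195  0.9886  0.1441]
tips in face frame mm [  70.0085 -306.2888  -65.2783]
[ 0.0017 -0.004  -0.039   0.0001  0.      0.0009]
```

{"name": "carry_out", "arguments": {"deltas": [[0.0017,-0.004,-0.015,0,0,0.001],[0.0017,-0.004,-0.025,0,0,0.001],[0.0017,-0.004,-0.035,0,0,0.001],[0.0017,-0.004,-0.039,0,0,0.001],[0.0017,-0.004,-0.039,0,0,0.001],[0.0017,-0.004,-0.039,0,0,0.001]]}}

```text
clock: 7.75
ee_pos: [0.5651, 0.3393, 0.1804]
eef_rot: [-3.141, -0.0, 2.883]
contact_force: [0.7, 0.3, 0.2]
gripper_width: 0.0597
grip_force: 0.0
```

```bash
python3 g.py flat .5657 .3384 .181 165
```

```text
7.75 [0.5651 0.3393 0.1804] [-3.1415 -0.0004  2.8832] F [0.6576 0.3061 0.17  ] w 0.05968669490001022 0.0 q [-0.0133  0.9463 -0.855   1.6396  0.8413  0.9629  0.1384]
tips in face frame mm [  61.1014 -305.3206  -83.3346]
[ 0.0012 -0.0018  0.0012  0.     -0.0001 -0.0011]
```

{"name": "carry_out", "arguments": {"deltas": [[0.001,-0.001,0.001,0,0,0],[0.001,-0.001,0.001,0,0,0],[0.001,-0.001,0.001,0,0,0],[0.001,-0.001,0.001,0,0,0],[0.001,-0.001,0.001,0,0,0],[0.001,-0.001,0.001,0,0,0]], "hand": 1, "force": 30}}

```text
clock: 8.25
ee_pos: [0.5658, 0.3387, 0.1813]
eef_rot: [3.141, 0.0, 2.883]
contact_force: [-0.1, -0.6, 0.6]
gripper_width: 0.0331
grip_force: 30.0
```

```bash
python3 g.py jig 0 0 90
```

```text
8.25 [0.5658 0.3387 0.1813] [3.1415 0.0001 2.883 ] F [-0.1276 -0.5525  0.6048] w 0.03312928102653202 30.000131903216243 q [-0.0118  0.9453 -0.8557  1.639   0.8408  0.9639  0.14  ]
tips in face frame mm [  60.6363 -304.9512  -82.1381]
[ 0.2342 -0.6941  0.2274  0.0357  0.1343 -0.001 ]
```

{"name": "carry_out", "arguments": {"deltas": [[0,0,0.08,0,0,0],[0,0,0.16,0,0,0],[0.02,-0.05,0.24,0,0,0],[0.05,-0.12,0.24,0,0,0],[0.1,-0.22,0.23,0.01,0.03,0],[0.2342,-0.6941,0.2274,0.0357,0.1343,-0.001],[0.2342,-0.6941,0.2274,0.0357,0.1343,-0.001],[0.2342,-0.6941,0.2274,0.0357,0.1343,-0.001],[0.2342,-0.6941,0.2274,0.0357,0.1343,-0.001],[0.2342,-0.6941,0.2274,0.0357,0.1343,-0.001],[0.2342,-0.6941,0.2274,0.0357,0.1343,-0.001],[0.2342,-0.6941,0.2274,0.0357,0.1343,-0.001],[0.2342,-0.6941,0.2274,0.0357,0.1343,-0.001],[0.2342,-0.6941,0.2274,0.0357,0.1343,-0.001],[0.2342,-0.6941,0.2274,0.0357,0.1343,-0.001],[0.2342,-0.6941,0.2274,0.0357,0.1343,-0.001],[0.2342,-0.6941,0.2274,0.0357,0.1343,-0.001],[0.2342,-0.6941,0.2274,0.0357,0.1343,-0.001]]}}

```text
clock: 9.75
ee_pos: [0.6827, -0.0069, 0.295]
eef_rot: [3.141, -0.437, 2.882]
contact_force: [0.1, -0.3, -0.2]
gripper_width: 0.0333
grip_force: 30.0
```

```bash
cat > v.py <<'E'
from g import *
from m import avg
import sys
# part-in-hand points in face frame
s=r.state(); print("tips",infr(s))
nm=sys.argv[1]
for c in("scene","top"):
    im,_=imaging.capture(c); cv2.imwrite(f"pics/{nm}_{c}.png",im[...,::-1])
    C=cloud(c,avg(c,4)); np.save(f"{nm}_{c}C.npy",C); Q=C.reshape(-1,3)-foot; X=np.stack([Q@up,Q@fy,Q@n],1)*1000; np.save(f"{nm}_{c}X.npy",X)
E
python3 g.py jig 0 0 60; python3 v.py s1; python3 - <<'E'
import cv2,numpy as np
a=cv2.imread("pics/s1_scene.png")[130:270,210:370];b=cv2.imread("pics/s1_top.png")[150:290,200:360]
cv2.imwrite("pics/c2.png",cv2.resize(np.hstack([a,b]),None,fx=2.5,fy=2.5,interpolation=cv2.INTER_CUBIC))
E
```

```text
9.75 [ 0.6827 -0.0069  0.295 ] [ 3.1414 -0.4366  2.8823] F [ 0.1007 -0.3287 -0.154 ] w 0.03327143946624178 29.999797772616148 q [ 0.5237  1.0005 -0.979   1.3098  0.5372  1.5819  0.8747]
tips in face frame mm [ 0.6363 -1.2099 89.7253]
[-0.0239  0.0036 -0.0544 -0.0001 -0.0001 -0.0008]
tips [ 0.6363 -1.2099 89.7253]
```

View pics/c2.png

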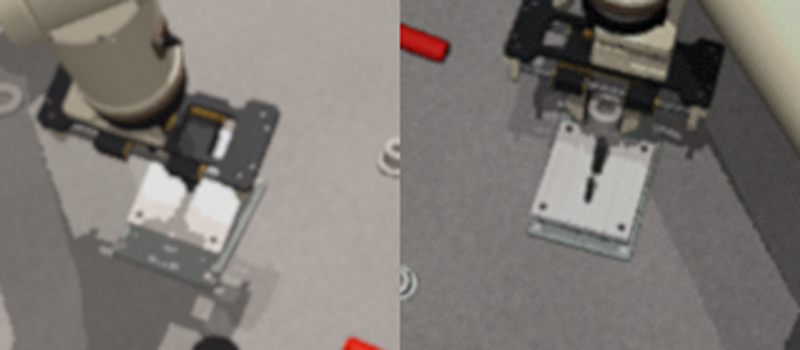

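```bash
python3 - <<'E'
import numpy as np
from scipy.optimize import least_squares
X=np.load("s1_topX.npy")
k=(abs(X[:,1])<15)&(abs(X[:,2]-97)<9)&(X[:,0]>5)&(X[:,0]<30); P=X[k]; print(k.sum())
f=lambda c:np.hypot(P[:,0]-c[0],P[:,1]-c[1])-17
s=least_squares(f,[0,0],loss="soft_l1",f_scale=.7); print(s.x,np.abs(s.fun).mean())
for lo in range(86,108,3):
  q=P[abs(P[:,2]-lo)<1.5]; print(lo,len(q),q[:,0].max() if len(q) else 0)
E
```

```text
63
[ 0.86501264 -1.2499836 ] 0.6342578516847465
86 0 0
89 8 18.962092288956143
92 12 18.366713646068323
95 8 19.69632159125263
98 11 18.021548964833578
101 10 17.440090774634186
104 11 18.31470607182018
107 3 18.224907707477044
```

{"name": "carry_out", "arguments": {"deltas": [[-0.012,0.003,-0.025,0,0,-0.0008],[-0.02,0.0036,-0.045,0,0,-0.0008],[-0.0239,0.0036,-0.0544,0,0,-0.0008],[-0.0239,0.0036,-0.0544,0,0,-0.0008],[-0.0239,0.0036,-0.0544,0,0,-0.0008],[-0.0239,0.0036,-0.0544,0,0,-0.0008]]}}

```text
clock: 10.75
ee_pos: [0.6712, -0.0067, 0.2679]
eef_rot: [3.141, -0.436, 2.877]
contact_force: [0.2, 0.6, -0.6]
gripper_width: 0.0333
grip_force: 30.0
```

```bash
python3 g.py jig 0 0 30;python3 g.py jig 0 0 5|tail -1
```

```text
10.75 [ 0.6712 -0.0067  0.2679] [ 3.1413 -0.4362  2.8772] F [ 0.1855  0.5851 -0.6164] w 0.03330612320791562 29.99984155409038 q [ 0.5361  1.0149 -0.9703  1.3595  0.5496  1.5283  0.861 ]
tips in face frame mm [-0.7607  1.1135 60.5247]
[-0.0255  0.0096 -0.0547 -0.0001  0.      0.0009]
[-0.0459  0.0151 -0.1    -0.0001  0.      0.0009]
```

{"name": "carry_out", "arguments": {"deltas": [[-0.003,0.002,-0.002,0,0,0.0004],[-0.003,0.002,-0.002,0,0,0.0004],[-0.003,0.002,-0.002,0,0,0.0004],[-0.003,0.002,-0.002,0,0,0.0004]]}}

```text
clock: 11.08
ee_pos: [0.6695, -0.0055, 0.2669]
eef_rot: [-3.142, -0.436, 2.879]
contact_force: [-0.1, 0.3, -0.5]
gripper_width: 0.0333
grip_force: 30.0
```

```bash
python3 g.py jig 0 0 30;python3 g.py jig 0 0 5|tail -1
```

```text
11.0833 [ 0.6695 -0.0055  0.2669] [-3.1415 -0.4363  2.8787] F [-0.0613  0.3167 -0.4986] w 0.03327499384970772 29.999631056562066 q [ 0.5365  1.0141 -0.9706  1.3652  0.55    1.5247  0.8596]
tips in face frame mm [ 0.5159  0.6432 58.7218]
[-0.0222  0.0074 -0.0525  0.      0.      0.0003]
[-0.0426  0.0129 -0.0978  0.      0.      0.0003]
```

{"name": "carry_out", "arguments": {"deltas": [[-0.0055,0.002,-0.013,0,0,0],[-0.011,0.004,-0.026,0,0,0],[-0.0166,0.0055,-0.039,0,0,0],[-0.0222,0.0072,-0.0525,0,0,0],[-0.0222,0.0072,-0.0525,0,0,0],[-0.0222,0.0072,-0.0525,0,0,0]]}}

```text
clock: 11.58
ee_pos: [0.6579, -0.0021, 0.2395]
eef_rot: [-3.141, -0.438, 2.879]
contact_force: [0.3, 0.7, -0.7]
gripper_width: 0.0333
grip_force: 30.0
```

```bash
python3 g.py jig 0 0 5
```

```text
11.5833 [ 0.6579 -0.0021  0.2395] [-3.141  -0.438   2.8786] F [ 0.2625  0.6514 -0.7011] w 0.03333464866198635 29.999775225296617 q [ 0.5413  1.0318 -0.9601  1.4102  0.5645  1.4741  0.8457]
tips in face frame mm [ 0.2693  0.3826 28.7826]
[-0.0193  0.0059 -0.0431  0.     -0.0006  0.0003]
```

Passing over the spindle with no side force. Down to nearly home.

{"name": "carry_out", "arguments": {"deltas": [[-0.005,0.0015,-0.011,0,0,0],[-0.01,0.003,-0.022,0,0,0],[-0.015,0.0045,-0.033,0,0,0],[-0.0185,0.0055,-0.041,0,0,0],[-0.0193,0.0058,-0.0431,0,0,0],[-0.0193,0.0058,-0.0431,0,0,0],[-0.0193,0.0058,-0.0431,0,0,0]]}}

```text
clock: 12.17
ee_pos: [0.6487, 0.0009, 0.2188]
eef_rot: [3.142, -0.437, 2.879]
contact_force: [-0.0, 0.4, -0.8]
gripper_width: 0.0334
grip_force: 30.0
```

```bash
python3 g.py jig 0 0 2.5
```

```text
12.1667 [0.6487 0.0009 0.2188] [ 3.1416 -0.4366  2.8786] F [-0.0297  0.3801 -0.7683] w 0.033423033535744315 29.99970934353769 q [ 0.5442  1.0455 -0.9516  1.444   0.5774  1.4329  0.8339]
tips in face frame mm [-0.0377 -0.2332  5.9906]
[-0.0031  0.0005 -0.0063 -0.     -0.0001  0.0004]
```

{"name": "carry_out", "arguments": {"deltas": [[-0.001,0.0002,-0.002,0,0,0],[-0.0018,0.0004,-0.004,0,0,0],[-0.0024,0.0006,-0.0055,0,0,0],[-0.0024,0.0006,-0.0055,0,0,0],[-0.0024,0.0006,-0.0055,0,0,0]]}}

```text
clock: 12.58
ee_pos: [0.6478, 0.0011, 0.2167]
eef_rot: [3.142, -0.436, 2.878]
contact_force: [1.0, -1.1, 4.8]
gripper_width: 0.0335
grip_force: 30.0
```

```bash
python3 g.py jig 0 0 2.5
```

```text
12.5833 [0.6478 0.0011 0.2167] [ 3.1415 -0.4358  2.8784] F [ 0.9567 -1.1343  4.8492] w 0.033481497225835516 30.000607604160905 q [ 0.5447  1.0467 -0.9507  1.4477  0.5791  1.4281  0.8325]
tips in face frame mm [-0.1727 -0.2334  3.6807]
[-0.0012  0.0001 -0.0021  0.      0.0002  0.0005]
```

{"name": "carry_out", "arguments": {"deltas": [[0,0,0,0,0,0],[0,0,0,0,0,0],[0,0,0,0,0,0],[0,0,0,0,0,0],[0.02,-0.0054,0.0445,0,0,0],[0.05,-0.0134,0.111,0,0,0],[0.0816,-0.0219,0.1813,0,0,0],[0.0816,-0.0219,0.1813,0,0,0],[0.0816,-0.0219,0.1813,0,0,0]], "hand": -0.2}}

```text
clock: 13.33
ee_pos: [0.6895, -0.0095, 0.3091]
eef_rot: [3.14, -0.432, 2.878]
contact_force: [-0.1, -0.0, -0.7]
gripper_width: 0.0549
grip_force: 0.0
```

```bash
python3 g.py flat .5677 -.2865 .24 140.2; python3 v.py s2; python3 - <<'E'
import numpy as np
for c in("scene","top"):
    X=np.load(f"s2_{c}X.npy"); k=(np.hypot(X[:,0],X[:,1])<21)&(np.hypot(X[:,0],X[:,1])>8)&(abs(X[:,2]-22)<4); print(c,k.sum(),np.median(X[k],0),X[k].mean(0))
E
```

```text
13.3333 [ 0.6895 -0.0095  0.3091] [ 3.1399 -0.4323  2.8783] F [-0.1448 -0.0088 -0.696 ] w 0.054867659440778045 0.0 q [ 0.52    0.9932 -0.9824  1.2819  0.5317  1.6055  0.8798]
tips in face frame mm [ -0.713   -1.0452 105.6206]
[-0.2435 -0.554  -0.1383 -0.0644 -0.1228 -0.135 ]
tips [ -0.713   -1.0452 105.6206]
scene 51 [-9.1040816  -3.81773789 21.77526732] [-7.92883633 -3.13181089 21.66445147]
top 79 [ 6.64573222 -2.3937937  21.72548343] [ 5.34871388 -1.54857553 21.52096072]
```

{"name": "carry_out", "arguments": {"deltas": [[-0.03,-0.08,0.02,0,0,0],[-0.06,-0.16,0.02,-0.01,-0.02,-0.02],[-0.1,-0.24,0.01,-0.02,-0.04,-0.04],[-0.13,-0.32,0,-0.03,-0.06,-0.06],[-0.17,-0.4,-0.04,-0.05,-0.09,-0.1],[-0.2435,-0.554,-0.1383,-0.0644,-0.1228,-0.135],[-0.2435,-0.554,-0.1383,-0.0644,-0.1228,-0.135],[-0.2435,-0.554,-0.1383,-0.0644,-0.1228,-0.135],[-0.2435,-0.554,-0.1383,-0.0644,-0.1228,-0.135],[-0.2435,-0.554,-0.1383,-0.0644,-0.1228,-0.135],[-0.2435,-0.554,-0.1383,-0.0644,-0.1228,-0.135],[-0.2435,-0.554,-0.1383,-0.0644,-0.1228,-0.135],[-0.2435,-0.554,-0.1383,-0.0644,-0.1228,-0.135]], "hand": -0.9}}

```text
clock: 14.92
ee_pos: [0.5678, -0.2848, 0.2384]
eef_rot: [-3.141, -0.003, 2.45]
contact_force: [0.5, -0.2, -0.2]
gripper_width: 0.087
grip_force: 0.0
```

```bash
python3 g.py flat .5677 -.2865 .180 140.2
```

```text
14.9167 [ 0.5678 -0.2848  0.2384] [-3.1411 -0.0034  2.4502] F [ 0.4987 -0.1583 -0.1876] w 0.08696719955271238 0.0 q [ 1.0172  0.8218 -0.8664  1.6913  0.7311  0.9879  0.7603]
tips in face frame mm [-62.6661 296.6218  38.4256]
[-0.0002 -0.0034 -0.1169 -0.0006 -0.0009 -0.001 ]
```

{"name": "carry_out", "arguments": {"deltas": [[0,-0.002,-0.04,-0.0006,-0.0009,-0.001],[0,-0.002,-0.08,-0.0006,-0.0009,-0.001],[0,-0.002,-0.1,-0.0006,-0.0009,-0.001],[0,-0.002,-0.112,-0.0006,-0.0009,-0.001],[0,-0.002,-0.116,-0.0006,-0.0009,-0.001],[0,-0.002,-0.116,-0.0006,-0.0009,-0.001],[0,-0.002,-0.116,-0.0006,-0.0009,-0.001]]}}

```text
clock: 15.5
ee_pos: [0.5672, -0.2875, 0.1804]
eef_rot: [-3.141, 0.0, 2.445]
contact_force: [-0.7, 0.6, -0.4]
gripper_width: 0.0873
grip_force: 0.0
```

```bash
python3 g.py flat .5677 -.2865 .180 140.2; python3 v.py s3; python3 - <<'E'
import numpy as np
for c in("scene","top"):
    X=np.load(f"s3_{c}X.npy"); rr=np.hypot(X[:,0],X[:,1]); k=(rr<23)&(abs(X[:,2]-22)<4); k&=~((rr<9)); print(c,k.sum(),X[k].mean(0), X[k].min(0),X[k].max(0))
E
```

```text
15.5 [ 0.5672 -0.2875  0.1804] [-3.1406  0.0001  2.4445] F [-0.7165  0.565  -0.3648] w 0.08729344106556569 0.0 q [ 0.9845  0.8929 -0.806   1.7045  0.7974  0.9051  0.7152]
tips in face frame mm [-87.729  299.7327 -13.9543]
[ 0.0011  0.002  -0.0007  0.0003 -0.0002  0.0008]
tips [-87.729  299.7327 -13.9543]
scene 85 [-0.89923263 -4.53179437 21.62302121] [-15.75908847 -17.66586345  18.31502465] [16.13122119 13.68759489 23.86604302]
top 75 [ 5.34177624 -1.49300828 21.75075153] [-11.52233071 -17.11464095  18.7785181 ] [17.9521475  14.52546503 25.86889071]
```

{"name": "carry_out", "arguments": {"deltas": [[0.001,0.0015,-0.0005,0,0,0.0008],[0.001,0.0015,-0.0005,0,0,0.0008],[0.001,0.0015,-0.0005,0,0,0.0008],[0.001,0.0015,-0.0005,0,0,0.0008],[0.001,0.0015,-0.0005,0,0,0.0008],[0.001,0.0015,-0.0005,0,0,0.0008],[0.001,0.0015,-0.0005,0,0,0.0008]], "hand": 1, "force": 40}}

```text
clock: 16.58
ee_pos: [0.5671, -0.287, 0.1793]
eef_rot: [-3.14, -0.001, 2.447]
contact_force: [1.1, -0.4, 0.3]
gripper_width: 0.0534
grip_force: 40.0
```

```bash
python3 g.py jig 0 0 105
```

```text
16.5833 [ 0.5671 -0.287   0.1793] [-3.14   -0.0009  2.4467] F [ 1.0601 -0.4017  0.3386] w 0.053377455003161246 39.99666614457965 q [ 0.9833  0.8944 -0.8052  1.7049  0.7985  0.9048  0.7158]
tips in face frame mm [-87.7799 299.2798 -15.1454]
[0.244  0.5539 0.2586 0.0647 0.1237 0.1356]
```

{"name": "carry_out", "arguments": {"deltas": [[0,0,0.07,0,0,0],[0,0,0.15,0,0,0],[0.01,0.03,0.22,0,0,0],[0.05,0.1,0.28,0.01,0.02,0.02],[0.09,0.18,0.28,0.02,0.04,0.04],[0.13,0.26,0.28,0.03,0.06,0.06],[0.17,0.34,0.28,0.04,0.08,0.09],[0.2,0.42,0.27,0.05,0.1,0.11],[0.23,0.5,0.265,0.06,0.12,0.13],[0.244,0.5539,0.2586,0.0647,0.1237,0.1356],[0.244,0.5539,0.2586,0.0647,0.1237,0.1356],[0.244,0.5539,0.2586,0.0647,0.1237,0.1356],[0.244,0.5539,0.2586,0.0647,0.1237,0.1356],[0.244,0.5539,0.2586,0.0647,0.1237,0.1356],[0.244,0.5539,0.2586,0.0647,0.1237,0.1356],[0.244,0.5539,0.2586,0.0647,0.1237,0.1356]]}}

```text
clock: 17.92
ee_pos: [0.689, -0.0123, 0.3087]
eef_rot: [-3.14, -0.435, 2.876]
contact_force: [0.2, -0.5, -1.7]
gripper_width: 0.0532
grip_force: 40.0
```

```bash
python3 g.py jig 0 0 70; python3 v.py b1; python3 - <<'E'
import cv2,numpy as np
a=cv2.imread("pics/b1_scene.png")[130:270,210:370];b=cv2.imread("pics/b1_top.png")[150:290,200:360]
cv2.imwrite("pics/c3.png",cv2.resize(np.hstack([a,b]),None,fx=2.5,fy=2.5,interpolation=cv2.INTER_CUBIC))
X=np.load("b1_topX.npy")
k=(abs(X[:,1])<40)&(abs(X[:,2]-104)<18)&(X[:,0]>12)&(X[:,0]<60); P=X[k]
print(len(P),np.percentile(P,[0,2,98,100],axis=0))
for z in range(92,124,3): 
    q=P[abs(P[:,2]-z)<1.5]; print(z,len(q),q.min(0) if len(q) else'',q.max(0) if len(q) else '')
E
```

```text
17.9167 [ 0.689  -0.0123  0.3087] [-3.1403 -0.4354  2.8763] F [ 0.2332 -0.5279 -1.6649] w 0.05315864574830493 39.99729624018073 q [ 0.5234  0.9948 -0.9832  1.2813  0.5339  1.6102  0.8806]
tips in face frame mm [ -0.5708   2.1449 105.3728]
[-0.0285  0.0121 -0.0638  0.0004  0.0002  0.0009]
tips [ -0.5708   2.1449 105.3728]
270 [[ 12.02480926 -37.78364488 103.47669938]
 [ 12.36816197 -30.50538704 104.45117768]
 [ 44.6138374   32.42267691 118.62595779]
 [ 45.1397129   39.79162016 121.97093887]]
92 0  
95 0  
98 0  
101 0  
104 17 [ 18.25173178 -25.38432476 103.47669938] [ 44.77383374  25.7547351  105.43796409]
107 156 [ 12.03824678 -31.92623289 105.5452764 ] [ 45.1397129   31.58124635 108.4443153 ]
110 38 [ 12.34571593 -24.11800454 108.516677  ] [ 44.7244363   28.78463276 111.31351506]
113 10 [ 12.65979496 -34.48972286 111.59035587] [ 44.77973222  35.70746417 114.38253339]
116 42 [ 12.35526486 -34.88514478 114.53215134] [ 43.91983903  38.02596068 117.33523794]
119 4 [ 12.0419921  -35.06759817 117.66547246] [ 41.25295886  39.79162016 120.26135631]
122 3 [ 12.02480926 -37.78364488 121.81952654] [ 13.15831405  37.01951773 121.97093887]
```

View pics/c3.png

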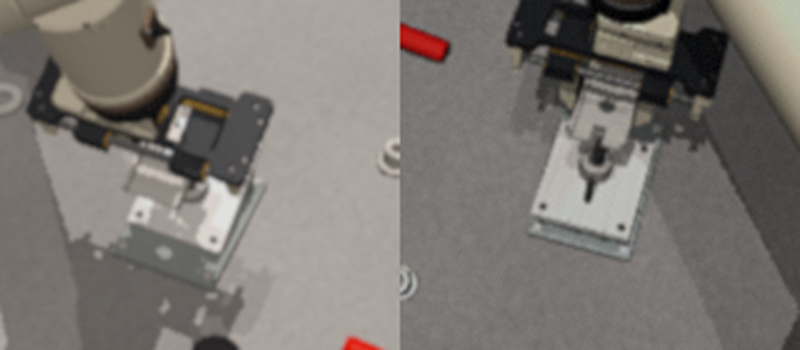

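{"name": "carry_out", "arguments": {"deltas": [[-0.01,0.004,-0.02,0.0003,0.0002,0.0008],[-0.02,0.008,-0.04,0.0003,0.0002,0.0008],[-0.0285,0.011,-0.0638,0.0003,0.0002,0.0008],[-0.0285,0.011,-0.0638,0.0003,0.0002,0.0008],[-0.0285,0.011,-0.0638,0.0003,0.0002,0.0008],[-0.0285,0.011,-0.0638,0.0003,0.0002,0.0008]]}}

```text
clock: 18.92
ee_pos: [0.6748, -0.0046, 0.2764]
eef_rot: [3.141, -0.437, 2.883]
contact_force: [-0.2, -0.1, -1.1]
gripper_width: 0.0535
grip_force: 40.0
```

```bash
python3 g.py jig 0 0 55; python3 v.py b2; python3 - <<'E'
import numpy as np
for c in("top","scene"):
    X=np.load(f"b2_{c}X.npy")
    P=X[(abs(X[:,2]-72)<3)&(abs(X[:,1])<23)&(X[:,0]>10)&(X[:,0]<60)]
    print(c,len(P),"floor z",np.median(P[:,2]) if len(P) else 0)
    for x in range(16,48,3):
        q=np.sort(P[abs(P[:,0]-x)<1.5][:,1]); 
        if len(q)>2:
            g=np.diff(q).argmax(); print(x,len(q),q[0],q[-1],"gap",q[g],q[g+1],(q[g]+q[g+1])/2)
    L=X[(X[:,2]>74)&(X[:,2]<83)&(abs(X[:,1])<34)&(X[:,0]>14)&(X[:,0]<48)]
    for s in(-1,1):
        q=L[L[:,1]*s>15]; print("lip",s,len(q), np.percentile(q[:,1],[3,50,97]) if len(q) else 0, q[:,0].max() if len(q) else 0)
E
```

```text
18.9167 [ 0.6748 -0.0046  0.2764] [ 3.1408 -0.4374  2.8826] F [-0.1698 -0.1377 -1.0662] w 0.05345681904587139 39.99742632731795 q [ 0.5306  1.012  -0.9765  1.3439  0.5473  1.547   0.8644]
tips in face frame mm [ 0.3816 -1.4475 69.4495]
[-0.0123  0.0001 -0.0264 -0.0003 -0.0003 -0.0008]
tips [ 0.3816 -1.4475 69.4495]
top 189 floor z 72.51719292813237
16 15 -15.219416170477345 16.82870527668173 gap 12.249772741262449 16.82870527668173 14.539239008972089
19 14 -21.911083189687222 17.494089975281344 gap -17.45011319813751 -11.97720936429953 -14.71366128121852
22 22 -21.253682048116783 18.30255974868466 gap -13.718915791207554 -9.131878182241005 -11.42539698672428
25 17 -22.721883327239258 18.938010274672134 gap -18.292255206739256 -12.939621532270506 -15.615938369504882
28 14 -19.894194376197046 17.340160120544056 gap -9.868408955021748 5.298472759484878 -2.284968097768435
31 14 -21.90453142784894 18.151540734042392 gap -9.158688769338326 3.6023246258386243 -2.7781820717498507
34 12 -22.855275134848306 19.36939180539386 gap -10.14753171569437 4.429273886654095 -2.8591289145201375
37 14 -2
[... 220 characters left out ...]
688801 21.008085171904078 gap -10.776045324271678 4.113880157822136 -3.331082583224771
46 9 -22.26741967090726 21.591043322470963 gap -9.963637771062498 14.561742430040491 2.2990523294889966
lip -1 29 [-29.59853102 -26.75570772 -15.60922638] 45.21620158514357
lip 1 24 [18.9188735  22.01558914 24.02841597] 45.2920769675854
scene 25 floor z 72.26643916280646
16 7 -5.964763904862751 2.6457867597731415 gap -0.8780228409612955 1.9269005458373918 0.5244388524380481
19 4 -4.2209602565601765 1.1642177630605954 gap -4.2209602565601765 -1.3595794553558345 -2.7902698559580053
22 5 -5.934871605121025 2.0268253359459822 gap -0.657453337406893 2.0268253359459822 0.6846859992695447
lip -1 0 0 0
lip 1 0 0 0
```

```bash
python3 g.py jig 0 0 55
```

```text
19.4167 [ 0.6748 -0.0046  0.2768] [ 3.1409 -0.4367  2.8826] F [ 0.3116 -0.9547 -2.5901] w 0.05357347619756184 39.99736648052931 q [ 0.5305  1.0113 -0.9766  1.3438  0.5473  1.5469  0.8644]
tips in face frame mm [ 0.3942 -1.5083 69.8431]
[-0.0124 -0.     -0.0272 -0.0002 -0.0001 -0.0008]
```

```bash
python3 g.py jig 0 1.2 62|tail -1; python3 - <<'E'
import numpy as np
X=np.load("b2_topX.npy")
L=X[(X[:,2]>76)&(X[:,2]<84)&(abs(X[:,1])<32)&(X[:,0]>14)&(X[:,0]<46)]
for s in(-1,1):
    q=L[(L[:,1]*s>17)]; print(np.polyfit(q[:,0],q[:,1],1),len(q))
E
```

```text
[-0.0073 -0.0039 -0.0145 -0.0002 -0.0001 -0.0008]
[-2.05174667e-03 -2.76099895e+01] 21
[1.26549247e-02 2.17846550e+01] 21
```

{"name": "carry_out", "arguments": {"deltas": [[-0.0073,-0.004,-0.0145,-0.0002,-0.0001,-0.0004],[-0.0073,-0.004,-0.0145,-0.0002,-0.0001,-0.0004],[-0.0073,-0.004,-0.0145,-0.0002,-0.0001,-0.0004],[-0.0073,-0.004,-0.0145,-0.0002,-0.0001,-0.0004],[-0.0073,-0.004,-0.0145,-0.0002,-0.0001,-0.0004],[-0.0073,-0.004,-0.0145,-0.0002,-0.0001,-0.0004]]}}

```text
clock: 19.92
ee_pos: [0.6712, -0.0065, 0.2696]
eef_rot: [3.141, -0.436, 2.881]
contact_force: [0.1, -0.3, -2.7]
gripper_width: 0.0535
grip_force: 40.0
```

```bash
python3 v.py b3; python3 g.py jig 0 1.2 45;  python3 - <<'E'
import numpy as np
X=np.load("b3_topX.npy")
L=X[(X[:,2]>68)&(X[:,2]<76)&(abs(X[:,1])<32)&(X[:,0]>14)&(X[:,0]<46)]
for s in(-1,1):
    q=L[(L[:,1]*s>17)]; print(np.polyfit(q[:,0],q[:,1],1),len(q),q[:,1].mean())
P=X[(abs(X[:,2]-64)<3)&(abs(X[:,1])<20)&(X[:,0]>25)&(X[:,0]<60)]
for x in range(28,46,3):
    q=np.sort(P[abs(P[:,0]-x)<1.5][:,1]); g=np.diff(q).argmax(); print(x,q[g],q[g+1],(q[g]+q[g+1])/2)
for lo in (40,):
    q=X[(np.hypot(X[:,0]-38,X[:,1])<8)&(X[:,2]>15)&(X[:,2]<42)]; print("pin",q.mean(0),len(q))
    q=X[(np.hypot(X[:,0]-3,X[:,1])<11)&(X[:,2]>27)&(X[:,2]<54)]; print("spindle",q.mean(0),len(q))
E
```

```text
tips [-0.0285  1.2497 61.9933]
20.4167 [ 0.6711 -0.0066  0.2694] [ 3.1415 -0.4366  2.8812] F [-0.0279 -0.7488 -1.8594] w 0.0533093218282944 39.99744297936559 q [ 0.5368  1.0146 -0.9737  1.3587  0.5516  1.5325  0.8628]
tips in face frame mm [ 0.0155  1.3544 61.8158]
[-0.0137  0.0038 -0.0305 -0.     -0.0001 -0.0004]
[  0.04569167 -26.36668628] 21 -25.01237884996866
[1.14614711e-02 2.47583439e+01] 19 25.114940441433337
28 -9.114628603156076 6.038229165329181 -1.5381997189134475
31 -5.95429645569726 6.718369645607598 0.38203659495516895
34 -7.496382294634177 7.515674302300672 0.00964600383324754
37 -6.273391922763734 8.174081878154599 0.9503449776954325
40 -8.537873004616603 6.731116901617577 -0.9033780514995131
43 -7.155894384008658 7.258704704872251 0.05140516043179666
pin [40.24898164  0.53241849 29.57668207] 21
spindle [ 1.19190684 -1.63997133 37.7996027 ] 8
```

{"name": "carry_out", "arguments": {"deltas": [[-0.0046,0.0012,-0.01,0,0,0],[-0.0092,0.0024,-0.02,0,0,0],[-0.0137,0.0036,-0.0305,0,0,0],[-0.0137,0.0036,-0.0305,0,0,0],[-0.0137,0.0036,-0.0305,0,0,0]]}}

```text
clock: 20.83
ee_pos: [0.6639, -0.0048, 0.2534]
eef_rot: [-3.141, -0.438, 2.881]
contact_force: [0.7, 0.0, -0.7]
gripper_width: 0.0537
grip_force: 40.0
```

```bash
python3 g.py jig 0 1.3 26
```

```text
20.8333 [ 0.6639 -0.0048  0.2534] [-3.1414 -0.4378  2.8813] F [ 0.688   0.0369 -0.6923] w 0.05366694659680691 39.99746287241578 q [ 0.541   1.0241 -0.9681  1.387   0.5597  1.5025  0.855 ]
tips in face frame mm [ 0.2483  1.6214 44.1505]
[-0.0148  0.0043 -0.0329 -0.0001 -0.0005 -0.0005]
```

{"name": "carry_out", "arguments": {"deltas": [[-0.004,0.0012,-0.009,0,-0.0003,0],[-0.008,0.0023,-0.018,0,-0.0003,0],[-0.012,0.0034,-0.027,0,-0.0003,0],[-0.0148,0.0041,-0.0329,0,-0.0003,0],[-0.0148,0.0041,-0.0329,0,-0.0003,0],[-0.0148,0.0041,-0.0329,0,-0.0003,0]]}}

```text
clock: 21.33
ee_pos: [0.6567, -0.0027, 0.2374]
eef_rot: [3.141, -0.436, 2.881]
contact_force: [0.1, -0.2, -1.9]
gripper_width: 0.0534
grip_force: 40.0
```

```bash
python3 g.py jig 0 1.3 23.5
```

```text
21.3333 [ 0.6567 -0.0027  0.2374] [ 3.1413 -0.4362  2.8814] F [ 0.1133 -0.2486 -1.8994] w 0.053365341030520576 39.997409619390965 q [ 0.5446  1.0337 -0.9622  1.4151  0.5693  1.4697  0.8461]
tips in face frame mm [-0.0646  1.3681 26.5068]
[-0.0025  0.0007 -0.0054 -0.0001  0.0001 -0.0005]
```

{"name": "carry_out", "arguments": {"deltas": [[-0.0012,0.0003,-0.003,0,0,0],[-0.002,0.0005,-0.0045,0,0,0],[-0.0026,0.0007,-0.0058,0,0,0],[-0.0026,0.0007,-0.0058,0,0,0],[-0.0026,0.0007,-0.0058,0,0,0]]}}

```text
clock: 21.75
ee_pos: [0.6556, -0.0024, 0.2349]
eef_rot: [3.141, -0.435, 2.881]
contact_force: [-0.3, 0.2, -1.8]
gripper_width: 0.0533
grip_force: 40.0
```

```bash
python3 g.py jig 0 1.3 23.5
```

```text
21.75 [ 0.6556 -0.0024  0.2349] [ 3.1411 -0.4354  2.8813] F [-0.3018  0.1592 -1.7811] w 0.05327729726965169 39.99744823202491 q [ 0.545   1.0351 -0.9612  1.4195  0.571   1.4642  0.8446]
tips in face frame mm [-0.2285  1.2617 23.7807]
[-0.0004 -0.     -0.0005 -0.0001  0.0003 -0.0004]
```

{"name": "carry_out", "arguments": {"deltas": [[-0.0004,0.0001,-0.0009,0,0,0],[-0.0008,0.0002,-0.0018,0,0,0],[-0.0008,0.0002,-0.0018,0,0,0],[-0.0008,0.0002,-0.0018,0,0,0]]}}

```text
clock: 22.08
ee_pos: [0.6555, -0.0024, 0.2349]
eef_rot: [3.141, -0.435, 2.881]
contact_force: [1.2, -1.7, 6.2]
gripper_width: 0.0534
grip_force: 40.0
```

{"name": "carry_out", "arguments": {"deltas": [[0,0,0,0,0,0],[0,0,0,0,0,0],[0,0,0,0,0,0],[0,0,0,0,0,0],[0.02,-0.0054,0.0445,0,0,0],[0.05,-0.0134,0.111,0,0,0],[0.0816,-0.0219,0.1813,0,0,0],[0.0816,-0.0219,0.1813,0,0,0],[0.0816,-0.0219,0.1813,0,0,0]], "hand": -0.6}}

```text
clock: 22.83
ee_pos: [0.6971, -0.0129, 0.327]
eef_rot: [3.139, -0.431, 2.881]
contact_force: [-0.4, 0.1, -0.5]
gripper_width: 0.0733
grip_force: 0.0
```

```bash
python3 g.py flat .4640 .2246 .25 165; python3 v.py b4;python3 - <<'E'
import cv2,numpy as np
a=cv2.imread("pics/b4_scene.png")[130:270,210:370];b=cv2.imread("pics/b4_top.png")[150:290,200:360]
cv2.imwrite("pics/c4.png",cv2.resize(np.hstack([a,b]),None,fx=2.5,fy=2.5,interpolation=cv2.INTER_CUBIC))
X=np.load("b4_topX.npy")
P=X[(abs(X[:,2]-26)<3)&(abs(X[:,1])<20)&(X[:,0]>12)&(X[:,0]<60)]; print(len(P),np.median(P[:,2]),np.polyfit(P[:,0],P[:,2],1),np.polyfit(P[:,1],P[:,2],1),P[:,0].max())
L=X[(X[:,2]>30)&(X[:,2]<37)&(abs(X[:,1])<32)&(X[:,0]>14)&(X[:,0]<46)]
for s in(-1,1):
    q=L[(L[:,1]*s>17)]; print(np.polyfit(q[:,0],q[:,1],1),len(q),q.mean(0))
E
```

```text
22.8333 [ 0.6971 -0.0129  0.327 ] [ 3.1393 -0.4312  2.8811] F [-0.4204  0.0909 -0.5192] w 0.07332842000179264 0.0 q [ 0.5147  0.9865 -0.9887  1.245   0.5284  1.6425  0.8914]
tips in face frame mm [ -0.8394   0.3591 125.3511]
[-0.4663  0.475  -0.1541 -0.0361 -0.1324 -0.0003]
tips [ -0.8394   0.3591 125.3511]
156 26.0700303498531 [1.00709541e-02 2.58611157e+01] [-2.28016725e-03  2.61427509e+01] 45.45280222068808
[-8.78505222e-03 -2.47716932e+01] 21 [ 29.58486358 -25.03159778  33.81953091]
[-5.17660299e-03  2.51945525e+01] 19 [29.49613034 25.04186279 33.5469313 ]
```

View pics/c4.png

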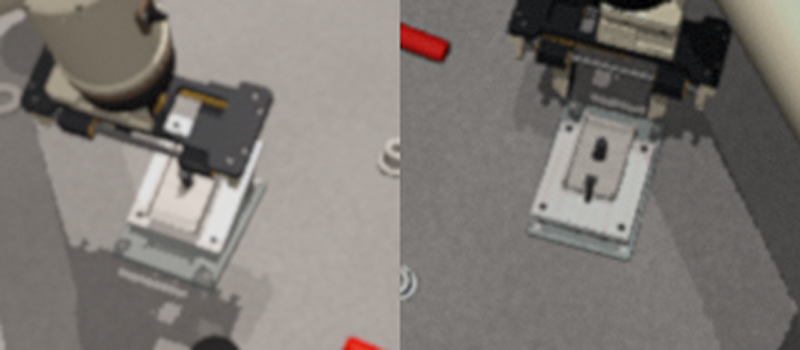

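{"name": "carry_out", "arguments": {"deltas": [[-0.03,0.06,0.02,0,0,0],[-0.07,0.13,0.02,0,-0.01,0],[-0.12,0.19,0.02,-0.01,-0.03,0],[-0.17,0.24,0.02,-0.02,-0.06,0],[-0.24,0.29,0,-0.03,-0.09,0],[-0.31,0.34,-0.04,-0.0361,-0.1324,0],[-0.38,0.4,-0.09,-0.0361,-0.1324,0],[-0.43,0.45,-0.13,-0.0361,-0.1324,0],[-0.4663,0.473,-0.1541,-0.0361,-0.1324,0],[-0.4663,0.473,-0.1541,-0.0361,-0.1324,0],[-0.4663,0.473,-0.1541,-0.0361,-0.1324,0],[-0.4663,0.473,-0.1541,-0.0361,-0.1324,0],[-0.4663,0.473,-0.1541,-0.0361,-0.1324,0],[-0.4663,0.473,-0.1541,-0.0361,-0.1324,0]], "hand": -0.1}}

```text
clock: 24.5
ee_pos: [0.4643, 0.2225, 0.248]
eef_rot: [-3.14, -0.003, 2.878]
contact_force: [-0.5, 0.2, 0.4]
gripper_width: 0.0507
grip_force: 0.0
```

```bash
python3 g.py flat .4640 .2236 .189 165
```

```text
24.5 [0.4643 0.2225 0.248 ] [-3.1401 -0.0033  2.878 ] F [-0.531   0.1733  0.3709] w 0.050710673018690755 0.0 q [ 0.2675  0.6848 -0.988   1.9908  0.7476  0.8865  0.1769]
tips in face frame mm [ 150.9925 -166.1473  -50.6504]
[-0.0006  0.0023 -0.118   0.0002 -0.0011  0.0006]
```

{"name": "carry_out", "arguments": {"deltas": [[0,0.002,-0.05,0.0002,-0.001,0.0004],[0,0.002,-0.08,0.0002,-0.001,0.0004],[0,0.002,-0.1,0.0002,-0.001,0.0004],[0,0.002,-0.116,0.0002,-0.001,0.0004],[0,0.002,-0.116,0.0002,-0.001,0.0004],[0,0.002,-0.116,0.0002,-0.001,0.0004],[0,0.002,-0.116,0.0002,-0.001,0.0004]]}}

```text
clock: 25.08
ee_pos: [0.4633, 0.2245, 0.1902]
eef_rot: [3.141, -0.001, 2.882]
contact_force: [-0.2, -0.4, 0.8]
gripper_width: 0.0505
grip_force: 0.0
```

```bash
python3 g.py flat .4640 .2236 .189 165
```

```text
25.0833 [0.4633 0.2245 0.1902] [ 3.1414 -0.0009  2.8818] F [-0.2257 -0.3513  0.755 ] w 0.05045121217545947 0.0 q [ 0.1944  0.7644 -0.8931  2.0097  0.8537  0.7959  0.0979]
tips in face frame mm [ 127.5883 -168.1669 -103.5222]
[ 0.0015 -0.0018 -0.0024 -0.0001 -0.0003 -0.0006]
```

{"name": "carry_out", "arguments": {"deltas": [[0.0012,-0.0012,-0.002,0,0,-0.0005],[0.0012,-0.0012,-0.002,0,0,-0.0005],[0.0012,-0.0012,-0.002,0,0,-0.0005],[0.0012,-0.0012,-0.002,0,0,-0.0005],[0.0012,-0.0012,-0.002,0,0,-0.0005],[0.0012,-0.0012,-0.002,0,0,-0.0005]], "hand": 1, "force": 30}}

```text
clock: 25.58
ee_pos: [0.4636, 0.2237, 0.1888]
eef_rot: [-3.141, -0.001, 2.881]
contact_force: [-0.2, -0.3, 1.6]
gripper_width: 0.0272
grip_force: 30.0
```

```bash
python3 g.py jig 0 1.3 110
```

```text
25.5833 [0.4636 0.2237 0.1888] [-3.1411 -0.0011  2.8805] F [-0.2044 -0.2678  1.554 ] w 0.027209779241230005 30.000712238252163 q [ 0.1939  0.7662 -0.8904  2.0098  0.8556  0.7944  0.0966]
tips in face frame mm [ 126.594  -167.3678 -104.597 ]
[ 0.4544 -0.4712  0.2486  0.036   0.1338 -0.0003]
```

{"name": "carry_out", "arguments": {"deltas": [[0,0,0.08,0,0,0],[0,0,0.16,0,0,0],[0.03,-0.03,0.24,0,0,0],[0.09,-0.09,0.28,0.01,0.02,0],[0.15,-0.15,0.29,0.015,0.04,0],[0.21,-0.21,0.29,0.02,0.06,0],[0.27,-0.27,0.29,0.025,0.08,0],[0.33,-0.33,0.28,0.03,0.1,0],[0.39,-0.4,0.27,0.036,0.12,0],[0.4544,-0.4712,0.2486,0.036,0.1338,0],[0.4544,-0.4712,0.2486,0.036,0.1338,0],[0.4544,-0.4712,0.2486,0.036,0.1338,0],[0.4544,-0.4712,0.2486,0.036,0.1338,0],[0.4544,-0.4712,0.2486,0.036,0.1338,0],[0.4544,-0.4712,0.2486,0.036,0.1338,0],[0.4544,-0.4712,0.2486,0.036,0.1338,0]]}}

```text
clock: 26.92
ee_pos: [0.69, -0.0103, 0.3135]
eef_rot: [3.141, -0.437, 2.884]
contact_force: [-0.7, -0.9, -0.8]
gripper_width: 0.0269
grip_force: 30.0
```

```bash
python3 g.py jig 0 1.3 70
```

```text
26.9167 [ 0.69   -0.0103  0.3135] [ 3.141  -0.4366  2.8836] F [-0.6881 -0.9446 -0.8083] w 0.026935652076724912 29.99986656010151 q [ 0.5196  0.9921 -0.9857  1.2747  0.5314  1.6193  0.8852]
tips in face frame mm [  1.2245   0.1891 109.8464]
[-0.0312  0.0057 -0.0732 -0.0002 -0.     -0.0011]
```

{"name": "carry_out", "arguments": {"deltas": [[-0.01,0.002,-0.024,0,0,-0.0008],[-0.02,0.004,-0.048,0,0,-0.0008],[-0.031,0.0057,-0.0728,0,0,-0.0008],[-0.031,0.0057,-0.0728,0,0,-0.0008],[-0.031,0.0057,-0.0728,0,0,-0.0008],[-0.031,0.0057,-0.0728,0,0,-0.0008]]}}

```text
clock: 27.42
ee_pos: [0.6751, -0.0092, 0.2762]
eef_rot: [3.141, -0.437, 2.878]
contact_force: [-0.1, -0.0, -1.2]
gripper_width: 0.0268
grip_force: 30.0
```

```bash
python3 v.py u1; python3 g.py jig 0 1.3 70; python3 - <<'E'
import numpy as np
from scipy.optimize import least_squares
X=np.load("u1_topX.npy")
for nm,R,lo,hi in(("flange",19,60,67.5),("neck",14,69,86)):
    P=X[(abs(X[:,1])<R-2)&(X[:,2]>lo)&(X[:,2]<hi)&(X[:,0]>3)&(X[:,0]<30)]
    s=least_squares(lambda c:np.hypot(P[:,0]-c[0],P[:,1]-c[1])-R,[0,0],loss="soft_l1",f_scale=.7); print(nm,len(P),s.x,np.abs(s.fun).mean())
E
```

```text
tips [-1.0572  2.569  69.898 ]
27.9167 [ 0.6752 -0.0091  0.2766] [ 3.1414 -0.4366  2.8781] F [-1.1535  0.81   -1.6668] w 0.026873389936954453 29.999646143987775 q [ 0.5354  1.0112 -0.9743  1.3425  0.5472  1.5473  0.8673]
tips in face frame mm [-1.0957  2.4716 70.2527]
[-0.0015  0.0032  0.0005 -0.0001 -0.0001  0.0006]
flange 35 [-1.71694859  1.63588982] 1.5191233947412204
neck 42 [-0.71410932  1.35112893] 0.7662778629170676
```

```bash
python3 g.py jig 0.2 1.3 66|tail -1
```

```text
[-0.0052  0.0041 -0.0066 -0.0001 -0.0001  0.0006]
```

{"name": "carry_out", "arguments": {"deltas": [[-0.0053,0.0042,-0.0065,0,0,0.0005],[-0.0053,0.0042,-0.0065,0,0,0.0005],[-0.0053,0.0042,-0.0065,0,0,0.0005],[-0.0053,0.0042,-0.0065,0,0,0.0005],[-0.0053,0.0042,-0.0065,0,0,0.0005],[-0.0053,0.0042,-0.0065,0,0,0.0005]]}}

```text
clock: 28.42
ee_pos: [0.6725, -0.0071, 0.2732]
eef_rot: [3.141, -0.437, 2.88]
contact_force: [0.7, -0.0, -1.9]
gripper_width: 0.0267
grip_force: 30.0
```

```bash
python3 g.py jig 0.1 1.3 52
```

```text
28.4167 [ 0.6725 -0.0071  0.2732] [ 3.1415 -0.4367  2.8796] F [ 0.7215 -0.0275 -1.9253] w 0.02667619542421965 29.999708952382207 q [ 0.5359  1.0118 -0.9743  1.3526  0.5484  1.539   0.8638]
tips in face frame mm [ 0.2956  1.3426 65.8976]
[-0.0111  0.0031 -0.0253 -0.0001 -0.0001  0.0001]
```

Aligned; go down in steps.

{"name": "carry_out", "arguments": {"deltas": [[-0.0037,0.001,-0.0084,0,0,0],[-0.0074,0.002,-0.0168,0,0,0],[-0.0111,0.003,-0.0252,0,0,0],[-0.0111,0.003,-0.0252,0,0,0],[-0.0111,0.003,-0.0252,0,0,0]]}}

```text
clock: 28.83
ee_pos: [0.6666, -0.0055, 0.26]
eef_rot: [-3.141, -0.438, 2.88]
contact_force: [0.9, 0.3, -1.3]
gripper_width: 0.0269
grip_force: 30.0
```

```bash
python3 g.py jig 0.1 1.3 40
```

```text
28.8333 [ 0.6666 -0.0055  0.26  ] [-3.1415 -0.438   2.8799] F [ 0.8735  0.3476 -1.288 ] w 0.026865184843983533 29.999830266460776 q [ 0.5394  1.0197 -0.9698  1.3761  0.5549  1.5143  0.8573]
tips in face frame mm [ 0.4871  1.4113 51.2765]
[-0.009   0.0026 -0.0205 -0.0001 -0.0005 -0.    ]
```

{"name": "carry_out", "arguments": {"deltas": [[-0.003,0.0008,-0.007,0,-0.0003,0],[-0.006,0.0016,-0.014,0,-0.0003,0],[-0.009,0.0024,-0.0205,0,-0.0003,0],[-0.009,0.0024,-0.0205,0,-0.0003,0],[-0.009,0.0024,-0.0205,0,-0.0003,0]]}}

```text
clock: 29.25
ee_pos: [0.6622, -0.0043, 0.25]
eef_rot: [3.141, -0.437, 2.88]
contact_force: [0.3, 0.1, -1.2]
gripper_width: 0.027
grip_force: 30.0
```

```bash
python3 g.py jig 0.1 1.3 37
```

```text
29.25 [ 0.6622 -0.0043  0.25  ] [ 3.1414 -0.4366  2.8798] F [ 0.3007  0.094  -1.1828] w 0.027028135495821247 29.999604485929012 q [ 0.542   1.0253 -0.9663  1.394   0.5608  1.4936  0.8521]
tips in face frame mm [ 0.1252  1.3698 40.3427]
[-0.0027  0.0009 -0.006  -0.0001 -0.0001  0.    ]
```

{"name": "carry_out", "arguments": {"deltas": [[-0.001,0.0003,-0.002,0,0,0],[-0.002,0.0005,-0.0045,0,0,0],[-0.0027,0.0007,-0.006,0,0,0],[-0.0027,0.0007,-0.006,0,0,0],[-0.0027,0.0007,-0.006,0,0,0]]}}

```text
clock: 29.67
ee_pos: [0.6611, -0.004, 0.2474]
eef_rot: [3.141, -0.436, 2.88]
contact_force: [0.0, 0.2, -0.1]
gripper_width: 0.0273
grip_force: 30.0
```

{"name": "carry_out", "arguments": {"deltas": [[-0.0004,0.0001,-0.0009,0,0,0],[-0.0008,0.0002,-0.0018,0,0,0],[-0.0008,0.0002,-0.0018,0,0,0],[-0.0008,0.0002,-0.0018,0,0,0]]}}

```text
clock: 30.0
ee_pos: [0.661, -0.0039, 0.2472]
eef_rot: [3.141, -0.435, 2.88]
contact_force: [0.7, -0.1, 5.7]
gripper_width: 0.0271
grip_force: 30.0
```

```bash
python3 g.py jig 0.1 1.3 36
```

```text
30.0 [ 0.661  -0.0039  0.2472] [ 3.1411 -0.4351  2.8795] F [ 0.6774 -0.1406  5.719 ] w 0.027120146011069036 30.00078055076301 q [ 0.543   1.0266 -0.9655  1.3996  0.5629  1.4865  0.85  ]
tips in face frame mm [-0.1397  1.2562 37.2781]
[-0.001   0.0004 -0.0023 -0.      0.0004  0.0002]
```

{"name": "carry_out", "arguments": {"deltas": [[0,0,0,0,0,0],[0,0,0,0,0,0],[0,0,0,0,0,0],[0,0,0,0,0,0],[0.02,-0.0054,0.0445,0,0,0],[0.05,-0.0134,0.111,0,0,0],[0.0816,-0.0219,0.1813,0,0,0],[0.09,-0.1,0.23,0,0,0],[0.09,-0.2,0.25,0,0,0],[0.09,-0.3,0.25,0,0,0],[0.09,-0.4,0.25,0,0,0],[0.09,-0.45,0.25,0,0,0],[0.09,-0.45,0.25,0,0,0],[0.09,-0.45,0.25,0,0,0]], "hand": 0}}

```text
clock: 31.17
ee_pos: [0.7048, -0.2359, 0.3703]
eef_rot: [-3.138, -0.436, 2.869]
contact_force: [0.3, -0.2, -0.0]
gripper_width: 0.0461
grip_force: 0.0
```

```bash
python3 v.py f1; python3 - <<'E'
import cv2,numpy as np
from scipy.optimize import least_squares
a=cv2.imread("pics/f1_scene.png")[140:280,200:360];b=cv2.imread("pics/f1_top.png")[150:290,200:360]
cv2.imwrite("pics/c5.png",cv2.resize(np.hstack([a,b]),None,fx=2.5,fy=2.5,interpolation=cv2.INTER_CUBIC))
for c in("scene","top"):
    X=np.load(f"f1_{c}X.npy")
    rr=np.hypot(X[:,0],X[:,1])
    for nm,z,m in(("neck top",54,rr<17),("flange top",34,(rr<19)&(rr>14.5)),("floor",26,(abs(X[:,1])<19)&(abs(X[:,0])<43)&(rr>23)),("lips",34,(abs(abs(X[:,1])-25)<1.5)&(abs(X[:,0])<43))):
        P=X[m&(abs(X[:,2]-z)<3.5)]
        if len(P)>4: A=np.c_[P[:,:2],np.ones(len(P))]; f=np.linalg.lstsq(A,P[:,2],rcond=None)[0]; print(c,nm,len(P),"mean",P.mean(0).round(1),"mid",((P.max(0)+P.min(0))/2).round(1),"tilt",f[:2].round(3))
E
```

```text
tips [-40.7182 213.8467 192.0741]
scene neck top 86 mean [-0.5 -0.4 53. ] mid [-0.3 -1.  53. ] tilt [-0.004  0.009]
scene flange top 55 mean [-5.  -6.3 33.4] mid [-0.1 -0.7 33.5] tilt [0.034 0.009]
scene floor 244 mean [-5.4 -0.3 25.8] mid [ 0.2 -0.1 25.5] tilt [ 0.006 -0.001]
scene lips 83 mean [ 0.3 -0.9 33.9] mid [-0.6  0.  33.6] tilt [0.007 0.003]
top neck top 77 mean [ 1.7  0.4 53.4] mid [ 2.   0.  53.9] tilt [ 0.001 -0.046]
top flange top 40 mean [ 9.2  0.3 34. ] mid [ 5.6 -0.2 34.3] tilt [-0.023 -0.002]
top floor 175 mean [ 2.8  0.5 26.1] mid [-0.  -0.  26.1] tilt [ 0.007 -0.017]
top lips 71 mean [ 1.  -0.3 34. ] mid [ 0.2  0.1 34.5] tilt [ 0.022 -0.   ]
```

View pics/c5.png

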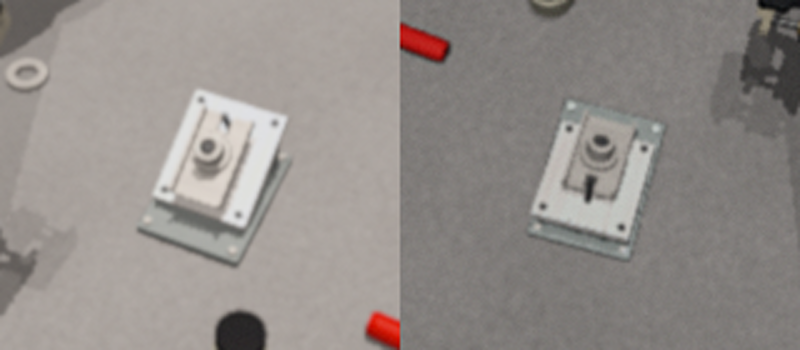

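The last crop shows the stack complete and square on the jig. The bushing sits between the bracket's lips (scene crop 208,150, top crop 600,147), the pin is in the fork, and the heights measure right at about 26, 34 and 53.5 mm. Handing in.

```bash
python3 -c "
from plant import r
print(r.finish_job())"
```

```text
the job is handed in; nothing more can be done
None
```

The spacer, bracket and bushing are stacked on the spindle with the fork astride the pin, the arm is clear of everything, and the job was handed in at about 32 s; it returned no verdict, but the final pictures show every part seated and square.

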